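# Stand the menu card in its caddy and hold the clip open over it

## Robot

A 7-joint arm with a two-finger parallel gripper is mounted at the origin on a cart in front of the work surface, level with it; the furniture and walls round the work are solid. World frame = base frame: x ahead of the robot, y to its left, z up, the work surface at z = 0. Lengths are in mm, angles in rad, forces in N, time in s.
With the tool pointing down it reaches from about 400 to 900 mm from the base axis. Payload 5.5 kg.
Tool frame: the origin (TCP) lies on the centre line of the jaws, within the pads' length; the fingertips stand 22 mm ahead of it and the grasp point (between the pads) lies 3 mm ahead of it (robot.tips_ahead is the distance from the TCP to the fingertips, in mm); z points along the fingers, x is the direction in which the jaws open and shut, and the axes are right-handed (so a half turn about z gives the same grasp; the last joint's range is limited). The gripper opens to 92 mm and grips with 3 to 60 N. Pads are 19 mm wide; open, the fingers measure 130 mm over their backs; the gripper's body (75 mm by 190 mm) begins 47 mm behind the grasp point.
Start: joints at [-0.863, 0.501, -0.427, 1.55, 0.221, 1.138, -0.21], TCP at [279.645, 586.769, 248.729] pointing down, gripper open.
Joint ranges: [-2.88, 2.88], [-0.31, 2.03], [-1.54, 1.56], [0.2, 2.42], [-1.41, 4.55], [0.19, 2.02], [-2.57, 2.57]. Speed limits (rad/s): [2.57, 2.57, 3.14, 3.14, 3.14, 3.14, 3.14].

## Interface

Orientations are given as [roll, pitch, yaw] about the fixed x, y, z axes, in that order (R = Rz(yaw) Ry(pitch) Rx(roll)).
In Python, from station import robot gives the robot as it stands.
- The arm moves only by the tool arm_command, never from a script. Its argument "motion" is a list of rows, each a list of 3 entries, a list of its own where there are three numbers: the turn, a rotation vector about the tool's x, y, z in rad, then the shift along the tool's x, y, z in units of 60 mm (1.0 is 60 mm), then the opening, from 0 (shut) to 1 (fully open). A call has 1 to 10 rows; each row shifts and turns the commanded pose from where the row before left it, along the tool's axes as they then stand; what a row does not reach is not made up. A row lasts 1/8 s, in which the tool goes at most 62.5 mm and 10.7 degrees, less where a joint would pass 70% of its speed; a pose out of reach is approached as far as the arm can. A call is refused whole if a number of a shift passes 1 or a number of a turn 0.188, either way. A call with a gripper value outside its range is refused whole. The fingers move at their own pace and stop on an object; "force" is the grip in N (left out, the last holds). Time passes only in rows, so rows that do not move let the fingers close. It gives the time, the measured TCP pose, the force and the opening at its end, in the units of the state.
- robot.read_state(): the state, without advancing time (a new reading comes with each control period).
- robot.get_image(name): name is "scene" or "top"; returns the picture (384x512x3 uint8, blue, green, red); there is no depth.
- robot.camera_params(name): a dict with "fx", "fy", "cx", "cy" (pixels), "R" (3x3) and "t" (3): a world point X has camera coordinates R X + t. Camera axes: x right, y down, z forward; pixel columns grow to the right and rows downward; lengths in mm; the calibration is good to about 2 mm. A picture is of the moment at which its call begins. camera_params takes no time and is no camera call.
- robot.finish_job(): hands the job in, once; it reports no verdict.
The state is a dict: "t": time; "joints": joint angles; "joint_velocities": joint speeds; "joint_torque": joint torques, N m; "position": TCP position; "tool_rot": TCP orientation; "wrist_force": force on the tool from outside, world axes, zero at the start; "torque": the same for the moment, N m; "opening": opening from 0.0 (shut) to 1.0 (fully open).
Only numpy, scipy, OpenCV 4.12 (cv2) and the standard library are available. Lean on these libraries where they do the work, as an engineer would, in place of code of your own. Each camera call takes 0.05 s, during which the arm holds its last target.

## Task

Take the taller of the two framed menu cards out of the wire rack and stand it upright and fully home in the long slot of the wooden table caddy. Then squeeze the spring clip that sits on the steel bin's wall, lift it off, and hold it gaping over the middle of that card's top edge, one jaw in front and one behind with the card's edge well between them and neither jaw touching the card, so that I can slip today's ticket in. Finish like that, still holding the clip squeezed open, and leave the small card, the salt shaker and the label roll where they are.

Things in the scene. Friction and masses are not known exactly. Their poses are not given: they have to be found in the camera images.
- card_tall: the taller framed menu card, a rigid flat panel (printed white sheet in a black frame), 8 mm thick (its x), 112 mm wide (its y), 150 mm tall (its z); 0.1 kg. Origin: centre of its bottom edge. It starts upright in an end slot of the wire rack, its lower edge 10 mm above the table, its top edge free 98 mm above the rack's wires. Both faces are alike.
- card_small: the smaller framed card, 8 mm thick (x), 84 mm wide (y), 100 mm tall (z), in the rack's other end slot, 70 mm from the tall one; stays there. Origin: centre of its bottom edge.
- rack: fixed steel wire rack, 104 mm (x) by 80 mm (y), 62 mm high: seven upright wire loops that stand across x, 14 mm apart, six slots 10.5 mm wide between them at x = -35, -21, -7, 7, 21, 35 mm. Origin: centre of its underside.
- caddy: fixed wooden table caddy block, 104 mm (x) by 146 mm (y) by 45 mm high, with the card slot along its y at x = -26 mm and two round pockets of 48 mm at x = 24, y = +36 and -36 mm, a salt shaker in the one at +36 (its top 98 mm above the table). Origin: centre of its underside.
- caddy_slot (a point): centre of the card slot's floor, 8 mm above the table; axes as the caddy's. Slot 10.5 mm wide (x), 116.5 mm long (y), 37 mm deep below the block's top; a rounded lip (3.5 mm radius) round its mouth rises 3.5 mm above the block and leads the card in. The tall card fully home has its origin here (it may lean up to 0.07 rad), its top edge 158 mm above the table.
- bin: fixed open sheet-steel bin, 84 mm (x) by 112 mm (y) by 80 mm high, walls 3 mm thick, a label roll inside. The clip sits on its -x wall, whose middle plane is at x = -40.5 mm. Origin: centre of its underside.
- clip: steel bulldog clip, 60 g: this half's lever and jaw on its -x side. Jaws 50 mm wide along y, levers 32 mm. Origin: midway between the jaw lips' lower edges when closed; pivot axis (along y) 34 mm above it, lever tips 76 mm above it. Starts upright, levers up, jaws gripping the bin's wall, whose top is 20 mm above this origin. Closed, the lever tips measure 50 mm over their outer faces (along x).
- clip_jaw (a joint): angle between the clip's halves: 0 as it grips the 3 mm wall, grows as the levers are squeezed, 0.717 rad fully open: a stop, where the levers' outer faces are parallel, 17 mm over them. The spring takes about 4 N at the tips to start and 8 N fully open, and snaps it shut when let go.
- clip_lip (a point): lower inner edge of the clip's own (-x) jaw, middle of its width
- clip_pivot (a point): middle of the clip's pivot; spring barrel of 5 mm radius round it, 46 mm along y. Each half turns about it by half the opening: fully open and held level, the lips are 31 mm below it and 27 mm apart, the lever tips 47 mm above it, and the gap between the jaws 15 mm below it is 18 mm. Squeezing can shift the clip about 10 mm along the fingers.
- jaw_lip (a point): lower inner edge of the other, turning jaw, middle of its width
- salt: salt shaker, 44 mm across, 90 mm tall, in a round pocket of the caddy; stays there. Origin: centre of its underside.
- roll: label roll lying in the bin, 62 mm across, 28 mm high; stays there. Origin: centre of its underside.
Mind the look-alikes: they are no part of the job. What is shaped like the clip but yellow is not meant.

How it is judged (in metres and radians):
On the way, in this order (a step that is already met when the one before it is completed fails the run):
1. the tall card stands home in the caddy's slot, let go (horizontal distance between card_tall and caddy_slot below 0.008 m and z of card_tall in the frame of caddy_slot below 0.004 m and angle between card_tall's own z axis and vertical below 0.12 rad and angle between the y axis of card_tall and the y axis of caddy, either way round below 0.12 rad and contact force between the fingers and card_tall below 0.1 N), for 0.3 s.
2. the clip is squeezed open in the fingers, lifted clear of the bin's wall (contact force between the fingers and clip above 2 N and value of joint clip_jaw above 0.45 rad and height (world z) of clip above 0.1 m and contact force between clip and bin below 0.1 N), for 0.2 s.
At the end, for the whole second after the job is handed in: Tall card home in the slot (8 mm, 0.12 rad), untouched. Fingers alone hold the clip, open over 0.45 rad and still, a lip on each side of the card, 6 mm or more from its middle plane, 7 mm or more below its top edge, within 25 mm of mid-width, parallel within 0.2 rad, not touching it (horizontal distance between card_tall and caddy_slot below 0.008 m and z of card_tall in the frame of caddy_slot below 0.004 m and angle between card_tall's own z axis and vertical below 0.12 rad and angle between the y axis of card_tall and the y axis of caddy, either way round below 0.12 rad and contact force between the fingers and clip above 2 N and value of joint clip_jaw above 0.45 rad and ((x of clip_lip in the frame of card_tall below -0.006 m and x of jaw_lip in the frame of card_tall above 0.006 m) or (x of jaw_lip in the frame of card_tall below -0.006 m and x of clip_lip in the frame of card_tall above 0.006 m)) and z of each of clip_lip, jaw_lip in the frame of card_tall below 0.143 m and y of clip_lip in the frame of card_tall between -0.025 and 0.025 m and angle between the y axis of clip and the y axis of card_tall, either way round below 0.2 rad and contact force between each of clip, the fingers and card_tall below 0.5 N and contact force between clip and caddy below 0.5 N and height (world z) of clip above 0.1 m and linear speed of each of clip, card_tall below 0.03 m/s); the arm keeps its last pose, push and grip.
It fails at once if the small card, salt shaker or label roll is knocked about or taken away (distance of any of card_small, salt from where it was at the start of the episode above 0.03 m or angle between salt's own z axis and vertical above 0.5 rad or distance of roll from where it was at the start of the episode above 0.05 m).
It fails at once if the clip is dropped (height (world z) of clip below 0.03 m).
It also fails if it takes over 56 s, if anything falls off the work surface, if the arm or the gripper's body presses on something with over 40 N, if the wrist force passes 120 N, or if a joint passes its speed limit or range.

## Working session

There is one attempt and no reset: what is moved stays moved. The work goes in short steps, Python scripts to look and compute and a tool call to move; the robot and the scene stay as the last step left them, time stands still between calls to the robot, and variables do not carry over. Pictures are saved under pics/ and viewed, and the job is handed in when it is done.

Besides the shell and the picture viewer there is one more tool, called by a JSON object that holds its "method" and its "body", one argument or row to a line. arm_command: Moves the arm, as the interface text tells. Its arguments: {"type":"object","properties":{"motion":{"type":"array","items":{"type":"array"}},"force":{"type":"number"}},"required":["motion"]}

```bash
ls; mkdir -p pics; python3 - <<'E'
from station import robot
import cv2
print(robot.read_state())
for n in("scene","top"):
    cv2.imwrite(f"pics/{n}0.png",robot.get_image(n)); print(robot.camera_params(n))
E
```

```text
pics
{'t': 0.0, 'joints': array([-0.86278773,  0.50185986, -0.42677417,  1.55146198,  0.22081565,
        1.13829315, -0.21029193]), 'joint_velocities': array([-0.00114678,  0.00095759,  0.00122441, -0.00072185,  0.00163859,
       -0.0017249 , -0.00136168]), 'joint_torque': array([ 3.43431293e-04, -5.66591692e+01, -5.81623524e+00, -2.79115140e+01,
       -6.86331885e-02,  3.07741051e-02,  1.76179174e-04]), 'position': array([279.45328407, 586.12496534, 247.66429614]), 'tool_rot': array([-3.14154512e+00,  1.96288445e-03,  1.12604472e+00]), 'wrist_force': array([0.57530376, 0.44626506, 1.07081978]), 'torque': array([ 0.04681206,  0.02201536, -0.01261941]), 'opening': 0.9971150149799152}
{'fx': 348.6503946088055, 'fy': 348.6503946088055, 'cx': 259.73256749039575, 'cy': 192.72011515000656, 'R': array([[ 7.98187559e-01, -6.02408624e-01, -6.86020414e-04],
       [-4.53922813e-01, -6.00695351e-01, -6.58117904e-01],
       [ 3.96043812e-01,  5.25612923e-01, -7.52914573e-01]]), 't': array([-518.0152846 ,  172.42450272,  877.62126145])}
{'fx': 423.58089706147945, 'fy': 423.58089706147945, 'cx': 258.7264083783589, 'cy': 192.26926242978575, 'R': array([[-0.02629443, -0.99965256,  0.00183239],
       [-0.99219389,  0.02587463, -0.12199089],
       [ 0.1219011 , -0.00502577, -0.99252953]]), 't': array([-191.71191127,  513.99692514,  952.92170544])}
```

View pics/scene0.png

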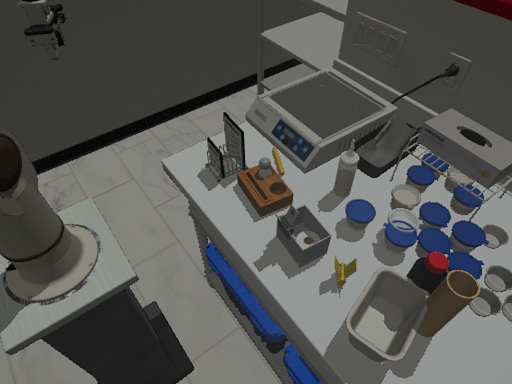

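View pics/top0.png

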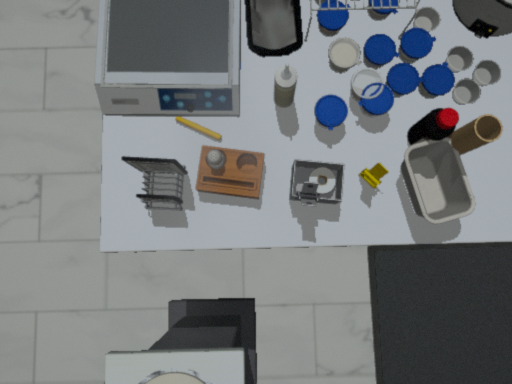

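```bash
python3 - <<'E'
import cv2
t=cv2.imread("pics/top0.png"); s=cv2.imread("pics/scene0.png")
cv2.imwrite("pics/t_a.png",cv2.resize(t[140:220,110:270],None,fx=5,fy=5,interpolation=cv2.INTER_CUBIC))
cv2.imwrite("pics/t_b.png",cv2.resize(t[145:220,270:400],None,fx=6,fy=6,interpolation=cv2.INTER_CUBIC))
cv2.imwrite("pics/s_a.png",cv2.resize(s[105:225,190:310],None,fx=5,fy=5,interpolation=cv2.INTER_CUBIC))
cv2.imwrite("pics/s_b.png",cv2.resize(s[190:300,260:370],None,fx=5,fy=5,interpolation=cv2.INTER_CUBIC))
E
```

```text
(no output)
```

View pics/t_a.png

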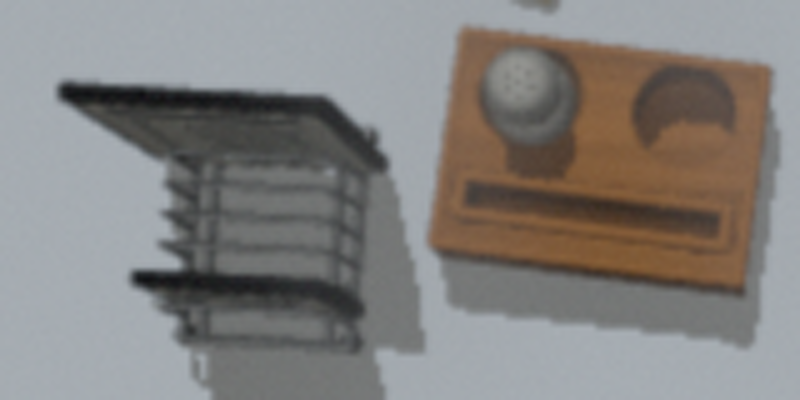

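View pics/t_b.png

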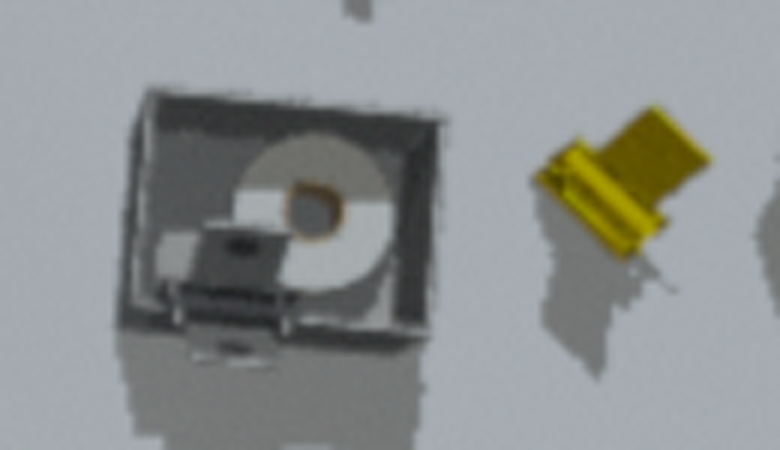

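View pics/s_a.png

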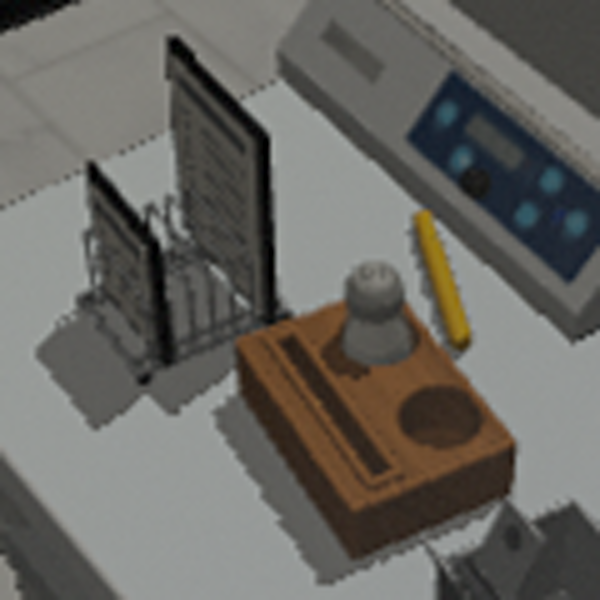

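View pics/s_b.png

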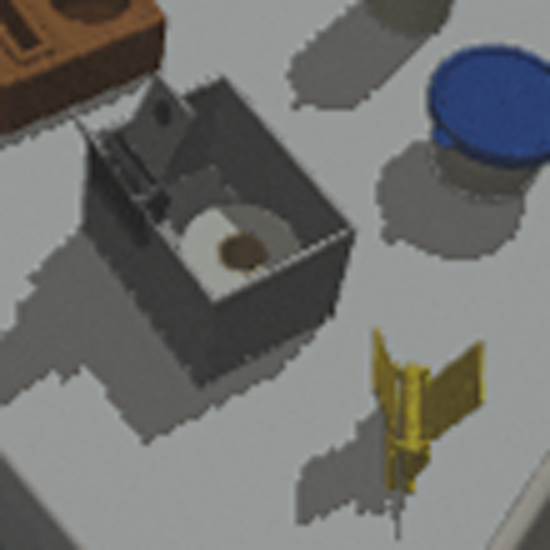

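```bash
cat > h.py <<'E'
import numpy as np, cv2
from station import robot
P={n:robot.camera_params(n) for n in("scene","top")}
def cen(n): p=P[n]; return -p["R"].T@p["t"]
def ray(n,uv):
    p=P[n]; return p["R"].T@np.array([(uv[0]-p["cx"])/p["fx"],(uv[1]-p["cy"])/p["fy"],1.])
def onz(n,uv,z):
    c=cen(n); d=ray(n,uv); return c+d*(z-c[2])/d[2]
def tri(a,b):  # scene uv, top uv
    A=[];B=[]
    for n,uv in(("scene",a),("top",b)):
        d=ray(n,uv); d/=np.linalg.norm(d); M=np.eye(3)-np.outer(d,d); A.append(M);B.append(M@cen(n))
    X=np.linalg.lstsq(np.vstack(A),np.hstack(B),rcond=None)[0]
    return X,[np.linalg.norm(M@X-b) for M,b in zip(A,B)]
def proj(n,X):
    p=P[n]; q=p["R"]@np.asarray(X,float)+p["t"]; return np.array([p["fx"]*q[0]/q[2]+p["cx"],p["fy"]*q[1]/q[2]+p["cy"]])
def cr(u,v,f,x0,y0): return ((u+.5)/f-.5+x0,(v+.5)/f-.5+y0)
E
python3 - <<'E'
from h import *
np.set_printoptions(precision=1,suppress=True)
print(cen("top"),cen("scene"))
T=lambda u,v:cr(u,v,5,110,140); T2=lambda u,v:cr(u,v,6,270,145); S=lambda u,v:cr(u,v,5,190,105); S2=lambda u,v:cr(u,v,5,260,190)
print("card top L",onz("top",T(66,92),160),onz("scene",S(174,45),160),tri(S(174,45),T(66,92)))
print("card top R",onz("top",T(328,105),160),onz("scene",S(265,133),160),tri(S(265,133),T(328,105)))
for n,a in dict(TL=(462,28),TR=(772,68),BR=(742,290),BL=(431,245)).items(): print("caddy",n,onz("top",T(*a),45))
for n,a in dict(TL=(240,340),TR=(408,290),BR=(515,440),BL=(352,510)).items(): print("caddy s",n,onz("scene",S(*a),45))
for n,a in dict(L1=(467,182),R1=(720,214),R2=(716,236),L2=(464,204)).items(): print("slot",n,onz("top",T(*a),48))
for n,a in dict(L1=(292,334),R1=(393,468),R2=(375,478),L2=(278,343)).items(): print("slot s",n,onz("scene",S(*a),48))
for n,a in dict(TL=(148,90),TR=(442,122),BR=(432,335),BL=(120,325)).items(): print("bin",n,onz("top",T2(*a),80))
for n,a in dict(NL=(83,122),FL=(225,77),FR=(355,232),NR=(215,302)).items(): print("bin s",n,onz("scene",S2(*a),80))
E
```

```text
[ 388.8 -200.2 1008.9] [ 144.2 -669.8  773.9]
card top L [570.6  70.6 160. ] [569.5  65.7 160. ] (array([572.3,  71.9, 155.1]), [np.float64(0.7185161119546022), np.float64(0.7185161119544019)])
card top R [562.4 -36.1 160. ] [565.4 -32.3 160. ] (array([561.8, -37.2, 164.8]), [np.float64(0.3456241269999617), np.float64(0.34562412700032363)])
caddy TL [620.8 -76.2  45. ]
caddy TR [ 598.1 -219.7   45. ]
caddy BR [ 494.9 -203.1   45. ]
caddy BL [519.4 -60.9  45. ]
caddy s TL [523.  -59.5  45. ]
caddy s TR [627.4 -85.8  45. ]
caddy s BR [ 600.7 -215.6   45. ]
caddy s BL [ 498.3 -200.8   45. ]
slot L1 [547.7 -78.1  48. ]
slot R1 [ 529.9 -193.9   48. ]
slot R2 [ 519.8 -191.8   48. ]
slot L2 [537.6 -76.6  48. ]
slot s L1 [548.5 -76.3  48. ]
slot s R1 [ 532.5 -192.8   48. ]
slot s R2 [ 520.3 -192.5   48. ]
slot s L2 [537.7 -77.4  48. ]
bin TL [ 574.2 -286.    80. ]
bin TR [ 559.3 -394.7   80. ]
bin BR [ 480. -387.   80.]
bin BL [ 486.7 -272.5   80. ]
bin s NL [ 499.4 -266.9   80. ]
bin s FL [ 575.8 -288.1   80. ]
bin s FR [ 561.4 -396.6   80. ]
bin s NR [ 482.3 -385.4   80. ]
```

```bash
python3 - <<'E'
from h import *
np.set_printoptions(precision=1,suppress=True)
t=cv2.imread("pics/top0.png");g=t.max(2).astype(int)
# dark top band of the tall card, by column
for u in range(121,180,3):
    col=g[150:175,u]; d=np.where(col<70)[0]
    print(u,d+150, onz("top",(u,150+d[0]-.5),160)[:2] if len(d) else '')
s=cv2.imread("pics/scene0.png");cv2.imwrite("pics/t_c.png",cv2.resize(t[150:215,115:200],None,fx=9,fy=9,interpolation=cv2.INTER_NEAREST))
cv2.imwrite("pics/s_c.png",cv2.resize(s[105:185,200:265],None,fx=7,fy=7,interpolation=cv2.INTER_NEAREST))
E
```

```text
121 [] 
124 [157 158 159 160] [573.7  68.2]
127 [157 158 159 160] [573.5  62.1]
130 [157 158 159 160] [573.3  56. ]
133 [158 159 160 161 162] [571.1  49.9]
136 [158 159 160 161 162 163] [570.9  43.8]
139 [158 159 160 161 162 163 164 165] [570.8  37.7]
142 [158 159 160 161 162 163 167 168] [570.6  31.5]
145 [158 159 160 161 162 163 169 171] [570.5  25.4]
148 [158 159 160 161 163 171 172 173] [570.3  19.3]
151 [159 160 161 162 163 164 165 167] [568.1  13.2]
154 [159 160 161 162 163 164 167 168] [567.9   7.1]
157 [159 160 161 162 163 164 169] [567.8   1. ]
160 [159 160 161 162 163 164 165 167 168] [567.6  -5.1]
163 [159 160 161 162 163 164 169] [567.4 -11.2]
166 [159 160 161 162 164] [567.3 -17.3]
169 [160 161 162 163 164 167 168] [565.1 -23.5]
172 [160 161 162] [564.9 -29.6]
175 [160 161 162 163 164] [564.7 -35.7]
178 [163 164 165 166 167] [558.4 -41.8]
```

View pics/t_c.png

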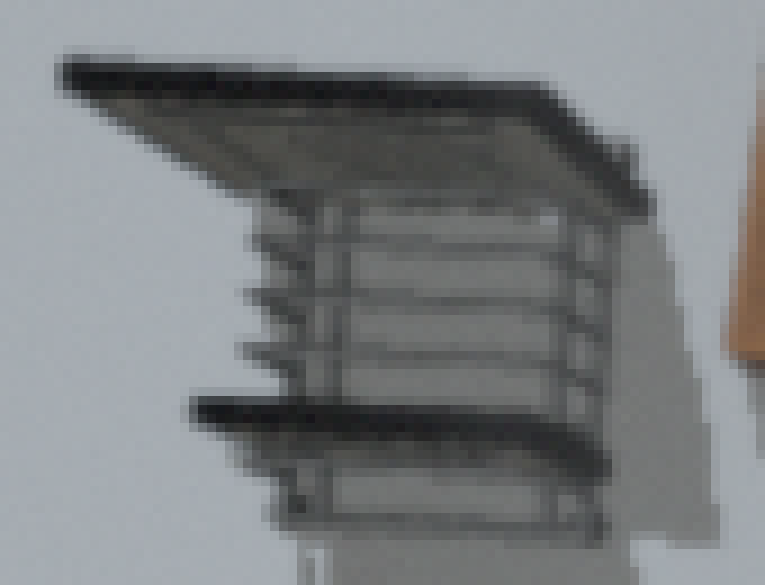

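View pics/s_c.png

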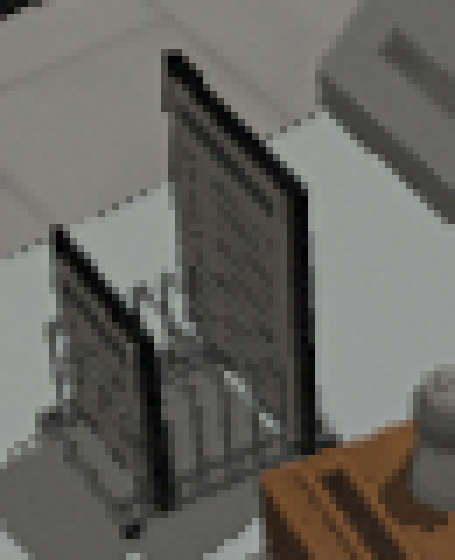

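{"method": "arm_command", "body": {
  "motion": [
    [[0, 0, 0.172], [0, 0, 0], 0.45],
    [[0, 0, 0.172], [0, 0, 0], 0.45],
    [[0, 0, 0.172], [0, 0, 0], 0.45],
    [[0, 0, 0.172], [0, 0, 0], 0.45],
    [[0, 0, 0.172], [0, 0, 0], 0.45],
    [[0, 0, 0.172], [0, 0, 0], 0.45],
    [[0, 0, 0.172], [0, 0, 0], 0.45],
    [[0, 0, 0], [0, 0, 0], 0.45]
  ],
  "force": 30
}}

```text
t: 1.1
position: [279.5, 586.5, 248.2]
tool_rot: [3.141, 0.0, -0.076]
wrist_force: [-0.3, -0.8, 0.0]
opening: 0.448
```

```bash
cat >> h.py <<'E'
from scipy.spatial.transform import Rotation as Ro
def goto(xyz,yaw):
    s=robot.read_state(); R=Ro.from_euler('xyz',s["tool_rot"])
    T=Ro.from_euler('xyz',[np.pi,0,yaw])
    print("t",round(s["t"],2),"pos",s["position"].round(1),"rot",s["tool_rot"].round(3),"F",s["wrist_force"].round(1),"open",round(s["opening"],3),"j",s["joints"].round(2))
    print("turn(tool)",(R.inv()*T).as_rotvec().round(3),"shift units now",(R.inv().apply(np.array(xyz)-s["position"])/60).round(3))
    print("shift units after turn",(T.inv().apply(np.array(xyz)-s["position"])/60).round(3))
E
python3 -c "
from h import *
goto([565.5,18,248],-.08)"
```

```text
t 1.1 pos [279.5 586.5 248.2] rot [ 3.141  0.    -0.076] F [-0.3 -0.8  0. ] open 0.448 j [-1.04  0.47 -0.18  1.56  0.09  1.12 -1.31]
turn(tool) [0.001 0.    0.004] shift units now [5.476 9.084 0.012]
shift units after turn [5.509e+00 9.064e+00 4.000e-03]
```

{"method": "arm_command", "body": {
  "motion": [
    [[0, 0, 0], [0.36, 0.6, 0], 0.45],
    [[0, 0, 0], [0.36, 0.6, 0], 0.45],
    [[0, 0, 0], [0.36, 0.6, 0], 0.45],
    [[0, 0, 0], [0.36, 0.6, 0], 0.45],
    [[0, 0, 0], [0.36, 0.6, 0], 0.45],
    [[0, 0, 0], [0.36, 0.6, 0], 0.45],
    [[0, 0, 0], [0.36, 0.6, 0], 0.45],
    [[0, 0, 0], [0.36, 0.6, 0], 0.45],
    [[0, 0, 0], [0.36, 0.6, 0], 0.45],
    [[0, 0, 0], [0.36, 0.6, 0], 0.45]
  ]
}}

```text
t: 2.35
position: [467.3, 209.7, 248.7]
tool_rot: [3.141, -0.0, -0.074]
wrist_force: [0.6, 1.5, 0.0]
opening: 0.45
```

{"method": "arm_command", "body": {
  "motion": [
    [[0, 0, 0], [0.36, 0.6, 0], 0.45],
    [[0, 0, 0], [0.36, 0.6, 0], 0.45],
    [[0, 0, 0], [0.36, 0.6, 0], 0.45],
    [[0, 0, 0], [0.36, 0.6, 0], 0.45],
    [[0, 0, 0], [0.36, 0.6, 0], 0.45],
    [[0, 0, 0], [0, 0, 0], 0.45]
  ]
}}

```text
t: 3.1
position: [561.5, 18.6, 248.5]
tool_rot: [3.139, -0.0, -0.081]
wrist_force: [0.1, -0.1, -0.8]
opening: 0.451
```

```bash
python3 -c "
from h import *
goto([565.5,18,148],-.08)
t=robot.get_image('top');s=robot.get_image('scene')
cv2.imwrite('pics/t1.png',cv2.resize(t[100:260,60:260],None,fx=4,fy=4)); cv2.imwrite('pics/s1.png',cv2.resize(s[60:220,160:320],None,fx=3.7,fy=3.7))"
```

```text
t 3.1 pos [561.5  18.6 248.5] rot [ 3.139 -0.    -0.081] F [ 0.1 -0.1 -0.8] open 0.451 j [-0.18  0.31  0.12  1.79 -0.04  1.04 -0.13]
turn(tool) [ 0.002 -0.    -0.001] shift units now [6.600e-02 1.000e-03 1.675e+00]
shift units after turn [0.067 0.005 1.675]
```

View pics/t1.png

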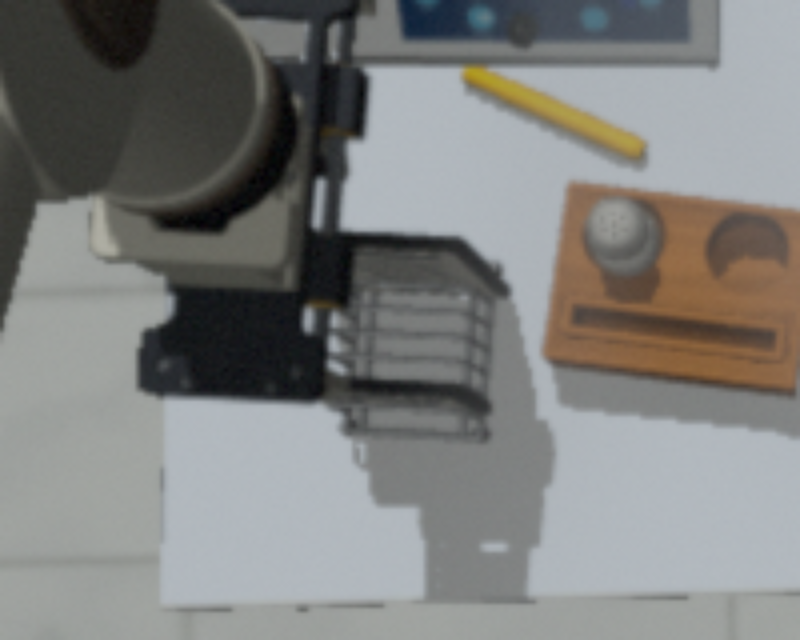

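View pics/s1.png

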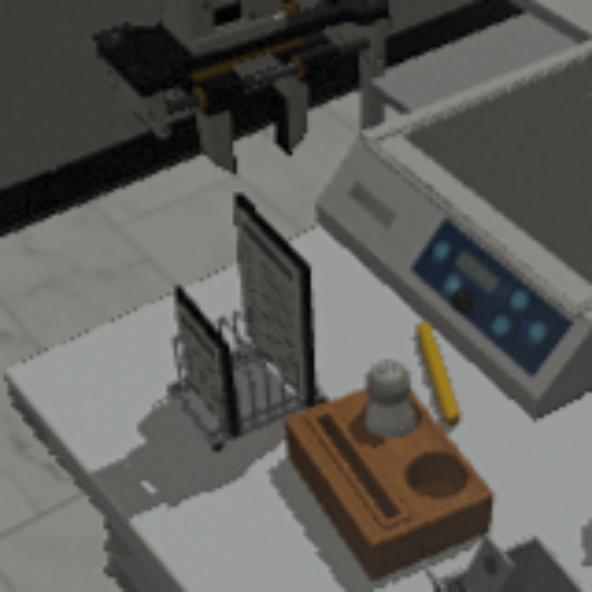

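{"method": "arm_command", "body": {
  "motion": [
    [[0, 0, 0], [0.067, 0, 0.4], 0.45],
    [[0, 0, 0], [0, 0, 0.4], 0.45],
    [[0, 0, 0], [0, 0, 0.4], 0.45],
    [[0, 0, 0], [0, 0, 0.3], 0.45],
    [[0, 0, 0], [0, 0, 0.2], 0.45],
    [[0, 0, 0], [0, 0, 0], 0.45]
  ]
}}

```text
t: 3.95
position: [564.0, 23.3, 146.0]
tool_rot: [3.142, 0.002, -0.077]
wrist_force: [0.1, -0.0, -0.2]
opening: 0.451
```

```bash
python3 -c "
from h import *
goto([565.5,18,145],-.08)
s=robot.get_image('scene')
cv2.imwrite('pics/s2.png',cv2.resize(s[60:180,190:290],None,fx=5,fy=5,interpolation=cv2.INTER_CUBIC))"
```

```text
t 3.95 pos [564.   23.3 146. ] rot [ 3.142e+00  2.000e-03 -7.700e-02] F [ 0.1 -0.  -0.2] open 0.451 j [-0.17  0.44  0.1   1.87 -0.06  0.83 -0.11]
turn(tool) [0.    0.002 0.003] shift units now [0.031 0.085 0.017]
shift units after turn [0.031 0.085 0.017]
```

View pics/s2.png

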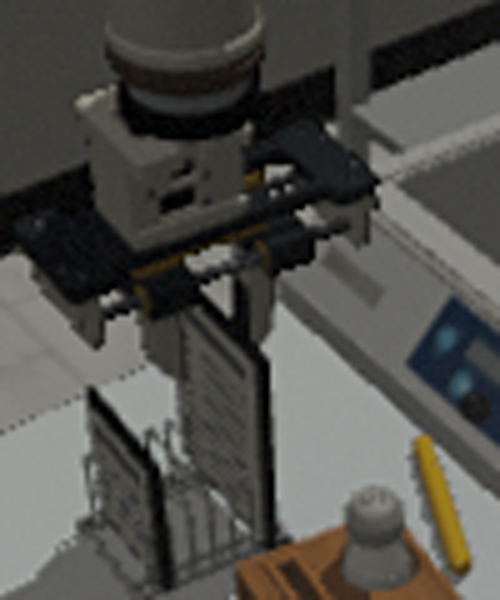

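{"method": "arm_command", "body": {
  "motion": [
    [[0, 0, 0], [0.02, 0.085, 0], 0.45],
    [[0, 0, 0], [0, 0, 0], 0.3],
    [[0, 0, 0], [0, 0, 0], 0.2],
    [[0, 0, 0], [0, 0, 0], 0.05],
    [[0, 0, 0], [0, 0, 0], 0.0],
    [[0, 0, 0], [0, 0, 0], 0.0],
    [[0, 0, 0], [0, 0, 0], 0.0]
  ],
  "force": 30
}}

```text
t: 4.88
position: [566.3, 17.7, 147.0]
tool_rot: [-3.141, -0.002, -0.078]
wrist_force: [3.9, -0.3, -2.0]
opening: 0.084
```

{"method": "arm_command", "body": {
  "motion": [
    [[0, 0, 0], [0, 0, -0.15], 0],
    [[0, 0, 0], [0, 0, -0.2], 0],
    [[0, 0, 0], [0, 0, -0.25], 0],
    [[0, 0, 0], [0, 0, -0.3], 0],
    [[0, 0, 0], [0, 0, -0.3], 0],
    [[0, 0, 0], [0, 0, -0.3], 0],
    [[0, 0, 0], [0, 0, -0.25], 0],
    [[0, 0, 0], [0, 0, -0.15], 0],
    [[0, 0, 0], [0, 0, 0], 0]
  ]
}}

```text
t: 6.0
position: [565.7, 17.7, 261.4]
tool_rot: [-3.141, -0.001, -0.078]
wrist_force: [0.4, -0.1, -1.4]
opening: 0.085
```

```bash
python3 -c "
from h import *
goto([534,-135.5,258],-.155)
t=robot.get_image('top');s=robot.get_image('scene');cv2.imwrite('pics/t3f.png',t);cv2.imwrite('pics/s3f.png',s)
cv2.imwrite('pics/t3.png',cv2.resize(t[100:260,60:260],None,fx=4,fy=4)); cv2.imwrite('pics/s3.png',cv2.resize(s[30:190,170:300],None,fx=3.7,fy=3.7))"
```

```text
t 6.0 pos [565.7  17.7 261.4] rot [-3.141e+00 -1.000e-03 -7.800e-02] F [ 0.4 -0.1 -1.4] open 0.085 j [-0.17  0.31  0.12  1.77 -0.04  1.07 -0.12]
turn(tool) [-0.    -0.001  0.077] shift units now [-0.327  2.587  0.055]
shift units after turn [-0.127  2.605  0.056]
```

View pics/t3.png

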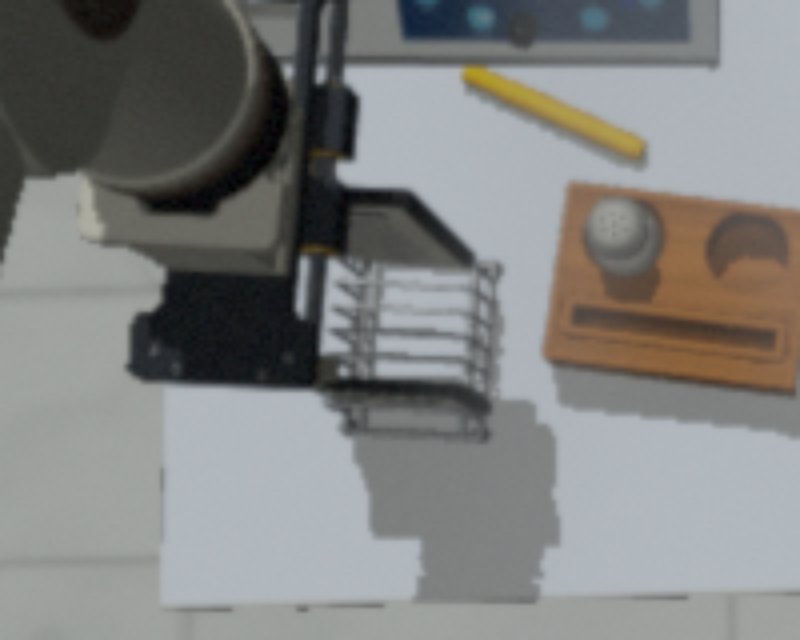

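View pics/s3.png

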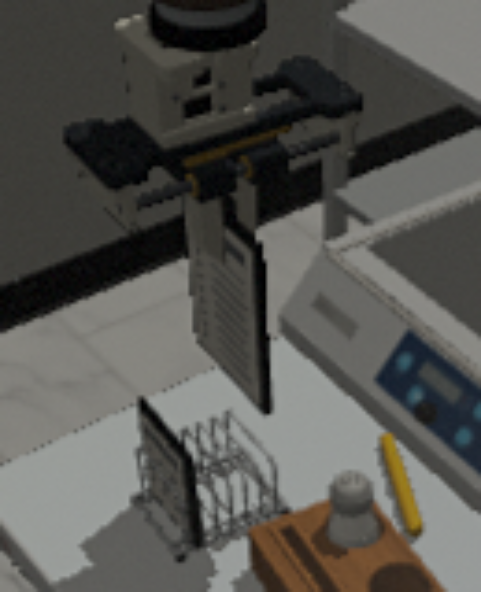

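```bash
python3 - <<'E'
import cv2
t=cv2.imread('pics/t3f.png');s=cv2.imread('pics/s3f.png')
cv2.imwrite('pics/t3b.png',cv2.resize(t[135:175,135:190],None,fx=12,fy=12,interpolation=cv2.INTER_CUBIC))
cv2.imwrite('pics/s3b.png',cv2.resize(s[85:150,215:250],None,fx=9,fy=9,interpolation=cv2.INTER_CUBIC))
E
```

```text
(no output)
```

View pics/t3b.png

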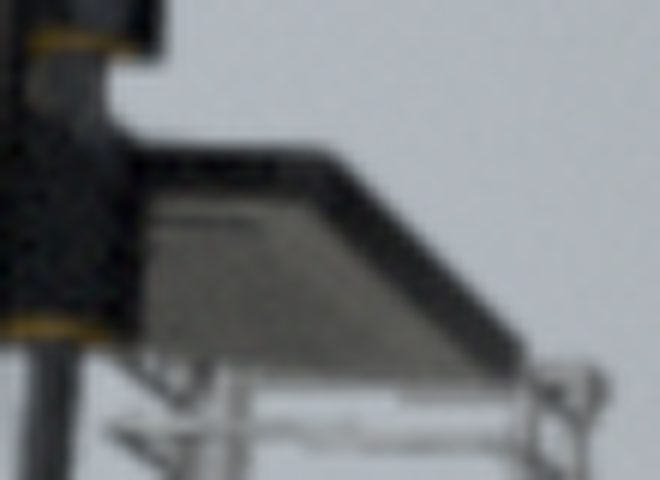

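View pics/s3b.png

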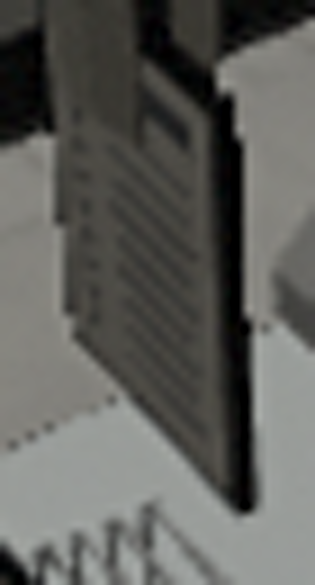

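```bash
python3 - <<'E'
from h import *
np.set_printoptions(precision=1,suppress=True)
T=lambda u,v:cr(u,v,12,135,135);S=lambda u,v:cr(u,v,9,215,85)
print(tri(S(230,105),T(325,158)),"TR", onz("top",T(325,158),274.5),onz("scene",S(228,105),274.5))
print(tri(S(247,512),T(522,362)),"BR", onz("top",T(522,362),124.5),onz("scene",S(247,512),124.5))
print("BL",onz("scene",S(74,335),124.5))
print("BRnear",onz("scene",S(238,508),124.5))
E
```

```text
(array([562.6, -33.8, 273.6]), [np.float64(0.5396475369255889), np.float64(0.539647536925164)]) TR [562.8 -34.3 274.5] [560.9 -34.4 274.5]
(array([559.7, -35.8, 128.6]), [np.float64(0.2540615478099028), np.float64(0.25406154780934087)]) BR [560.7 -35.2 124.5] [562.1 -31.8 124.5]
BL [567.8  77.  124.5]
BRnear [560.9 -28.5 124.5]
```

{"method": "arm_command", "body": {
  "motion": [
    [[0, 0, 0.077], [0, 0, 0], 0],
    [[0, 0, 0], [-0.02, 0.3, 0], 0],
    [[0, 0, 0], [-0.02, 0.5, 0], 0],
    [[0, 0, 0], [-0.02, 0.5, 0], 0],
    [[0, 0, 0], [-0.02, 0.5, 0], 0],
    [[0, 0, 0], [-0.02, 0.5, 0], 0],
    [[0, 0, 0], [-0.02, 0.3, 0], 0],
    [[0, 0, 0], [0, 0, 0], 0],
    [[0, 0, 0], [0, 0, 0], 0]
  ]
}}

```text
t: 7.22
position: [534.4, -134.1, 260.5]
tool_rot: [-3.141, 0.0, -0.153]
wrist_force: [0.1, 0.6, -1.5]
opening: 0.082
```

```bash
python3 -c "
from h import *
goto([533.9,-138.2,205],-.155)"
```

```text
t 7.22 pos [ 534.4 -134.1  260.5] rot [-3.141  0.    -0.153] F [ 0.1  0.6 -1.5] open 0.082 j [ 0.03  0.28  0.21  1.81 -0.07  1.06  0.1 ]
turn(tool) [-0.001  0.     0.002] shift units now [0.002 0.07  0.925]
shift units after turn [0.002 0.07  0.925]
```

{"method": "arm_command", "body": {
  "motion": [
    [[0, 0, 0], [0, 0.07, 0.2], 0],
    [[0, 0, 0], [0, 0, 0.25], 0],
    [[0, 0, 0], [0, 0, 0.25], 0],
    [[0, 0, 0], [0, 0, 0.2], 0],
    [[0, 0, 0], [0, 0, 0], 0],
    [[0, 0, 0], [0, 0, 0], 0]
  ]
}}

```text
t: 7.98
position: [533.8, -139.6, 206.9]
tool_rot: [3.142, -0.0, -0.155]
wrist_force: [0.2, -0.2, -0.2]
opening: 0.083
```

```bash
python3 -c "
from h import *
goto([533.9,-138.2,145],-.155)
t=robot.get_image('top');s=robot.get_image('scene');cv2.imwrite('pics/t4f.png',t);cv2.imwrite('pics/s4f.png',s)
cv2.imwrite('pics/t4.png',cv2.resize(t[130:210,180:280],None,fx=7,fy=7,interpolation=cv2.INTER_CUBIC)); cv2.imwrite('pics/s4.png',cv2.resize(s[90:220,220:310],None,fx=4.5,fy=4.5,interpolation=cv2.INTER_CUBIC))"
```

```text
t 7.97 pos [ 533.8 -139.6  206.9] rot [ 3.142 -0.    -0.155] F [ 0.2 -0.2 -0.2] open 0.083 j [ 0.04  0.34  0.2   1.86 -0.08  0.95  0.13]
turn(tool) [ 0. -0. -0.] shift units now [-0.003 -0.023  1.031]
shift units after turn [-0.003 -0.023  1.031]
```

View pics/t4.png

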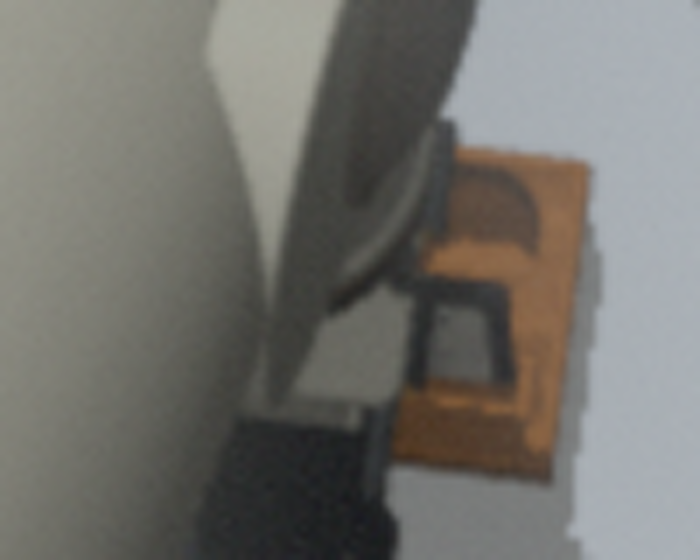

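View pics/s4.png

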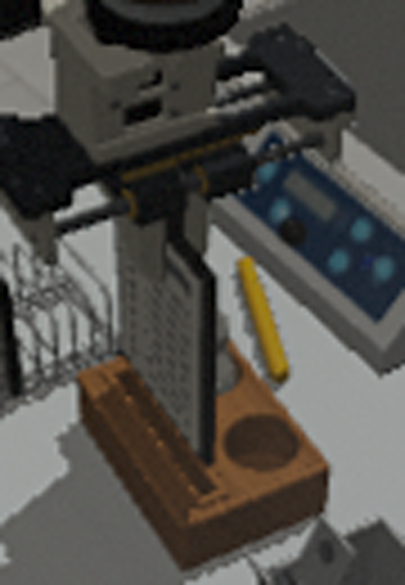

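```bash
python3 -c "
from h import *
print(onz('top',cr(513,386,7,180,130),69), onz('top',cr(510,285,7,180,130),219))
print(onz('scene',cr(211,462,4.5,220,90),69), onz('scene',cr(119,358,4.5,220,90),69))"
```

```text
[ 521.60378522 -192.21808072   69.        ] [ 527.96491061 -193.35264908  219.        ]
[ 530.41431959 -187.3889978    69.        ] [537.5894281  -82.88835276  69.        ]
```

{"method": "arm_command", "body": {
  "motion": [
    [[0, 0, 0], [0, -0.02, 0.15], 0],
    [[0, 0, 0], [0, 0, 0.15], 0],
    [[0, 0, 0], [0, 0, 0.12], 0],
    [[0, 0, 0], [0, 0, 0.1], 0],
    [[0, 0, 0], [0, 0, 0.1], 0],
    [[0, 0, 0], [0, 0, 0.1], 0],
    [[0, 0, 0], [0, 0, 0], 0]
  ]
}}

```text
t: 8.95
position: [533.4, -138.2, 162.9]
tool_rot: [-3.142, 0.001, -0.155]
wrist_force: [-0.5, 0.1, -1.7]
opening: 0.084
```

{"method": "arm_command", "body": {
  "motion": [
    [[0, 0, 0], [0, 0, 0.1], 0],
    [[0, 0, 0], [0, 0, 0.1], 0],
    [[0, 0, 0], [0, 0, 0.06], 0],
    [[0, 0, 0], [0, 0, 0.04], 0],
    [[0, 0, 0], [0, 0, 0], 0]
  ]
}}

```text
t: 9.57
position: [533.7, -138.3, 145.3]
tool_rot: [3.142, 0.0, -0.155]
wrist_force: [-0.4, 0.4, -0.7]
opening: 0.086
```

Nearly at the floor; press a hair further to feel it.

{"method": "arm_command", "body": {
  "motion": [
    [[0, 0, 0], [0, 0, 0.03], 0],
    [[0, 0, 0], [0, 0, 0.02], 0],
    [[0, 0, 0], [0, 0, 0], 0]
  ]
}}

```text
t: 9.95
position: [534.4, -138.5, 144.8]
tool_rot: [-3.141, -0.001, -0.155]
wrist_force: [-4.4, 1.9, 15.2]
opening: 0.083
```

{"method": "arm_command", "body": {
  "motion": [
    [[0, 0, 0], [0, 0, 0], 0.2],
    [[0, 0, 0], [0, 0, 0], 0.35],
    [[0, 0, 0], [0, 0, 0], 0.35],
    [[0, 0, 0], [0, 0, -0.2], 0.35],
    [[0, 0, 0], [0, 0, -0.3], 0.35],
    [[0, 0, 0], [0, 0, -0.5], 0.35],
    [[0, 0, 0], [0, 0, -0.5], 0.35],
    [[0, 0, 0], [0, 0, -0.3], 0.6],
    [[0, 0, 0], [0, 0, 0], 0.8]
  ]
}}

```text
t: 11.08
position: [535.2, -138.7, 253.4]
tool_rot: [-3.142, -0.005, -0.155]
wrist_force: [0.9, -0.1, -0.8]
opening: 0.517
```

```bash
python3 -c "
from h import *
goto([533.9,-138.2,145],-.155)
s=robot.get_image('scene');cv2.imwrite('pics/s5f.png',s)
cv2.imwrite('pics/s5.png',cv2.resize(s[90:290,220:380],None,fx=3,fy=3,interpolation=cv2.INTER_CUBIC))"
```

```text
t 11.07 pos [ 535.2 -138.7  253.4] rot [-3.142 -0.005 -0.155] F [ 0.9 -0.1 -0.8] open 0.517 j [ 0.03  0.29  0.21  1.82 -0.07  1.04  0.11]
turn(tool) [-0.    -0.005 -0.   ] shift units now [-0.032 -0.005  1.806]
shift units after turn [-0.023 -0.005  1.806]
```

View pics/s5.png

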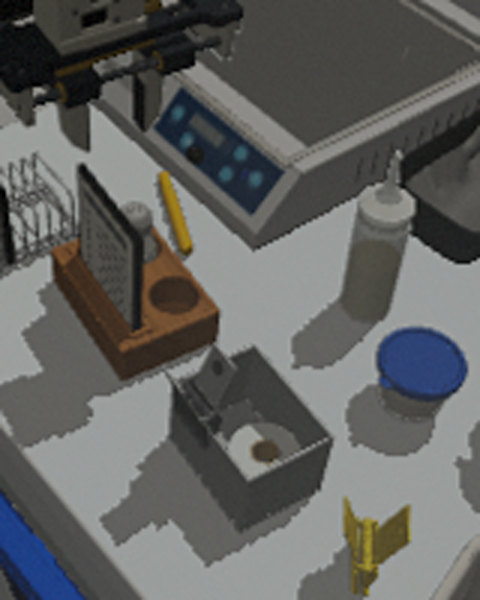

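```bash
python3 - <<'E'
from h import *
t=cv2.imread("pics/top0.png");s=cv2.imread("pics/s5f.png")
def en(i): return cv2.convertScaleAbs(i,alpha=1.8,beta=0)
cv2.imwrite('pics/tc.png',en(cv2.resize(t[175:212,285:325],None,fx=16,fy=16,interpolation=cv2.INTER_CUBIC)))
cv2.imwrite('pics/sc.png',en(cv2.resize(s[195:250,268:312],None,fx=11,fy=11,interpolation=cv2.INTER_CUBIC)))
E
```

```text
(no output)
```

View pics/tc.png

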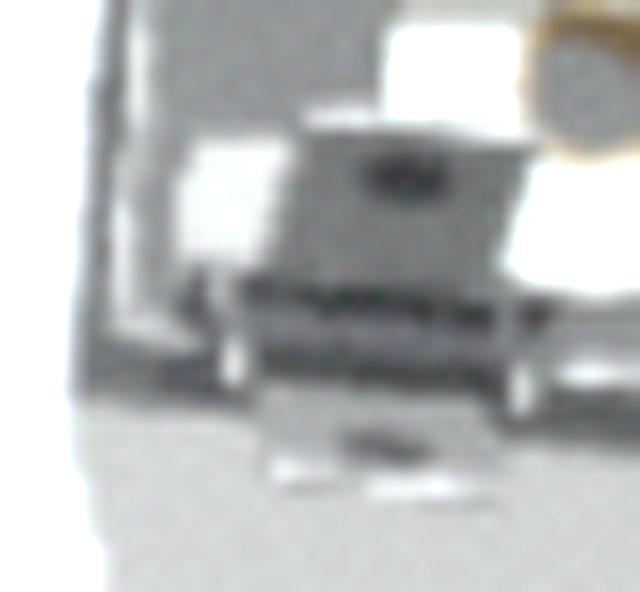

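View pics/sc.png

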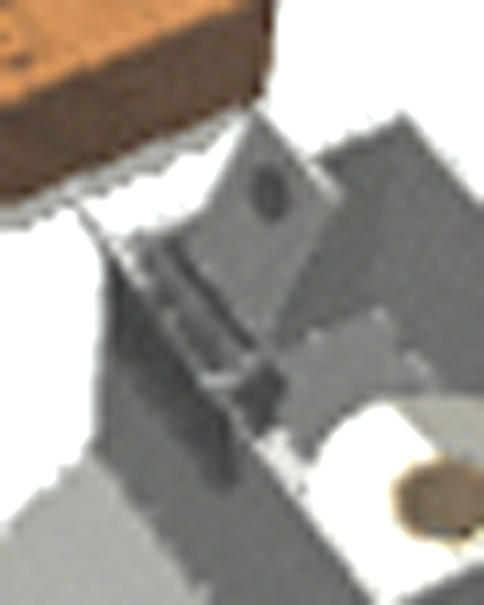

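```bash
python3 - <<'E'
from h import *
np.set_printoptions(precision=1,suppress=True)
T=lambda u,v:cr(u,v,16,285,175);S=lambda u,v:cr(u,v,11,268,195)
for n,p in dict(farL=(303,114),farR=(532,138),nearL=(268,480),nearR=(490,496),hole_f=(405,175),hole_n=(385,445)).items(): print(n,onz("top",T(*p),136 if 'hole' not in n else 126))
print("pivot",onz("top",T(375,335),94),"earL",onz("top",T(235,325),94),"earR",onz("top",T(520,350),94))
print("farLs",onz("scene",S(255,112),136),"farRs",onz("scene",S(340,197),136),tri(S(255,112),T(303,114)),tri(S(340,197),T(532,138)))
print("hole",tri(S(270,190),T(405,177)))
print("barrel s",onz("scene",S(205,300),94))
# rim near wall
print("rim", onz("top",T(90,390),80),onz("top",T(75,395),80),onz("top",T(630,435),80))
E
```

```text
farL [ 515.8 -298.3  136. ]
farR [ 511.9 -328.   136. ]
nearL [ 468.1 -291.9  136. ]
nearR [ 465.3 -320.5  136. ]
hole_f [ 508.8 -312.5  126. ]
hole_n [ 473.2 -308.5  126. ]
pivot [ 491.3 -311.6   94. ] earL [ 493.2 -292.7   94. ] earR [ 488.8 -331.3   94. ]
farLs [ 515.4 -298.6  136. ] farRs [ 514.7 -326.9  136. ] (array([ 515.8, -298.3,  135.5]), [np.float64(0.12510050625818134), np.float64(0.12510050625872196)]) (array([ 512.2, -328.1,  138.8]), [np.float64(0.8677203142829477), np.float64(0.8677203142834358)])
hole (array([ 508.4, -312.3,  128.3]), [np.float64(0.13249087266651313), np.float64(0.1324908726672592)])
barrel s [ 496.5 -308.1   94. ]
rim [ 486.3 -273.8   80. ] [ 485.7 -271.7   80. ] [ 478.1 -347.9   80. ]
```

```bash
python3 -c "
from h import *
goto([490.8,-310.5,200],-.145)"
```

```text
t 11.12 pos [ 534.3 -138.4  251.8] rot [-3.141e+00 -3.000e-03 -1.550e-01] F [ 0.1 -0.  -0. ] open 0.561 j [ 0.03  0.29  0.21  1.82 -0.07  1.04  0.11]
turn(tool) [-0.    -0.003 -0.01 ] shift units now [-0.276  2.946  0.863]
shift units after turn [-0.303  2.943  0.864]
```

{"method": "arm_command", "body": {
  "motion": [
    [[0, 0, 0], [-0.05, 0.3, 0], 0.85],
    [[0, 0, 0], [-0.05, 0.5, 0], 0.85],
    [[0, 0, 0], [-0.05, 0.6, 0], 0.85],
    [[0, 0, 0], [-0.05, 0.6, 0], 0.85],
    [[0, 0, -0.01], [-0.05, 0.6, 0], 0.85],
    [[0, 0, 0], [-0.05, 0.35, 0.2], 0.85],
    [[0, 0, 0], [0, 0, 0.3], 0.85],
    [[0, 0, 0], [0, 0, 0.3], 0.85],
    [[0, 0, 0], [0, 0, 0], 0.85]
  ]
}}

```text
t: 12.25
position: [487.9, -308.2, 199.9]
tool_rot: [-3.139, 0.005, -0.143]
wrist_force: [-0.4, -0.3, 1.4]
opening: 0.847
```

```bash
python3 -c "
from h import *
goto([490.8,-310.5,133],-.145)
t=robot.get_image('top');s=robot.get_image('scene')
cv2.imwrite('pics/t6.png',cv2.resize(t[110:230,190:350],None,fx=5,fy=5,interpolation=cv2.INTER_CUBIC))
cv2.imwrite('pics/s6.png',cv2.resize(s[120:260,230:350],None,fx=4,fy=4,interpolation=cv2.INTER_CUBIC))"
```

```text
t 12.25 pos [ 487.9 -308.2  199.9] rot [-3.139  0.005 -0.143] F [-0.4 -0.3  1.4] open 0.847 j [ 0.3   0.4   0.28  1.8  -0.13  0.96  0.49]
turn(tool) [-0.002  0.005  0.002] shift units now [0.058 0.034 1.114]
shift units after turn [0.053 0.031 1.114]
```

View pics/t6.png

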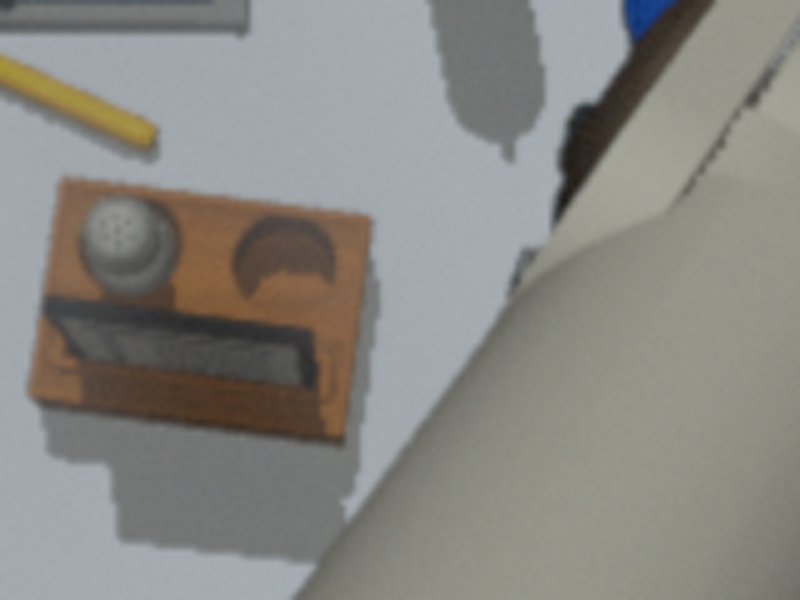

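View pics/s6.png

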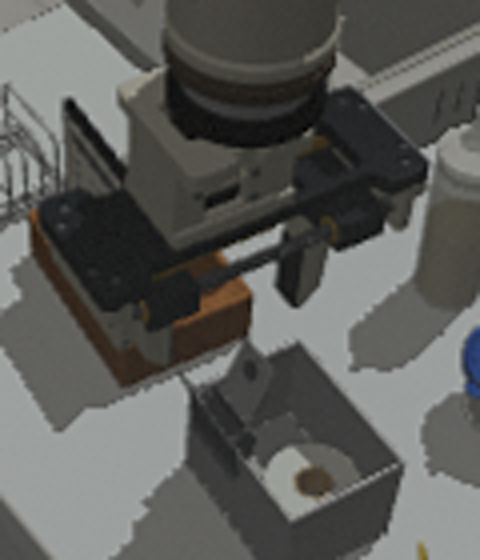

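```bash
python3 -c "
from h import *
T=lambda u,v:cr(u,v,5,190,110)
for p in [(44,298),(312,328),(50,316),(312,348)]: print(onz('top',T(*p),158).round(1))
"
```

```text
[543.8 -82.9 158. ]
[ 528.6 -191.7  158. ]
[536.3 -85.2 158. ]
[ 520.4 -191.5  158. ]
```

{"method": "arm_command", "body": {
  "motion": [
    [[0, 0, 0], [0.055, 0.032, 0.2], 0.85],
    [[0, 0, 0], [0, 0, 0.3], 0.85],
    [[0, 0, 0], [0, 0, 0.25], 0.85],
    [[0, 0, 0], [0, 0, 0.2], 0.85],
    [[0, 0, 0], [0, 0, 0.15], 0.85],
    [[0, 0, 0], [0, 0, 0], 0.85]
  ]
}}

```text
t: 13.1
position: [491.3, -312.6, 135.6]
tool_rot: [-3.141, 0.002, -0.145]
wrist_force: [-0.2, -0.2, -0.2]
opening: 0.848
```

```bash
python3 -c "
from h import *
goto([490.8,-310.5,133],-.145)
s=robot.get_image('scene')
cv2.imwrite('pics/s7.png',cv2.resize(s[150:250,240:340],None,fx=6,fy=6,interpolation=cv2.INTER_CUBIC))"
```

```text
t 13.1 pos [ 491.3 -312.6  135.6] rot [-3.141e+00  2.000e-03 -1.450e-01] F [-0.2 -0.2 -0.2] open 0.848 j [ 0.32  0.49  0.26  1.84 -0.16  0.84  0.51]
turn(tool) [-0.001  0.002 -0.   ] shift units now [-0.013 -0.033  0.043]
shift units after turn [-0.013 -0.033  0.043]
```

View pics/s7.png

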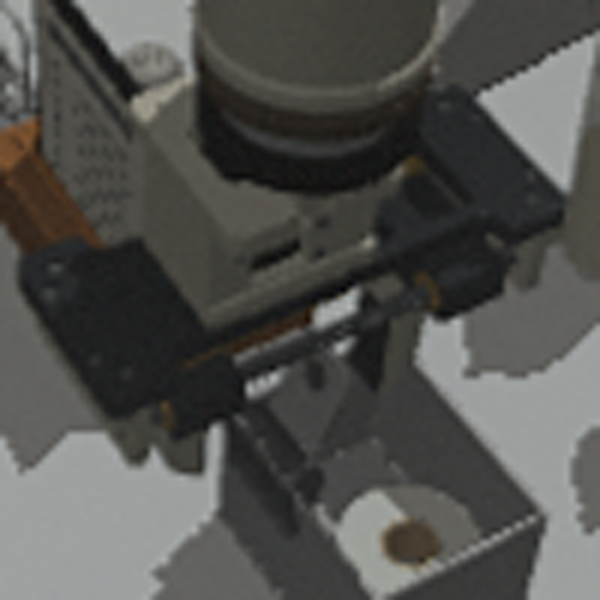

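{"method": "arm_command", "body": {
  "motion": [
    [[0, 0, 0], [-0.01, -0.03, 0.03], 0.85],
    [[0, 0, 0], [0, 0, 0], 0.6],
    [[0, 0, 0], [0, 0, 0], 0.5],
    [[0, 0, 0], [0, 0, 0], 0.4],
    [[0, 0, 0], [0, 0, 0], 0.3],
    [[0, 0, 0], [0, 0, 0], 0.2],
    [[0, 0, 0], [0, 0, 0], 0.1],
    [[0, 0, 0], [0, 0, 0], 0],
    [[0, 0, 0], [0, 0, 0], 0],
    [[0, 0, 0], [0, 0, 0], 0]
  ],
  "force": 30
}}

```text
t: 14.4
position: [491.5, -311.0, 134.7]
tool_rot: [-3.142, 0.0, -0.145]
wrist_force: [-0.4, -0.5, -1.5]
opening: 0.176
```

```bash
python3 -c "
from h import *
goto([490.8,-310.5,133],-.145)
s=robot.get_image('scene')
cv2.imwrite('pics/s8.png',cv2.resize(s[150:250,240:340],None,fx=6,fy=6,interpolation=cv2.INTER_CUBIC))"
```

```text
t 14.4 pos [ 491.5 -311.   134.7] rot [-3.142  0.    -0.145] F [-0.4 -0.5 -1.5] open 0.176 j [ 0.32  0.49  0.26  1.84 -0.17  0.83  0.51]
turn(tool) [-0.  0. -0.] shift units now [-0.012 -0.007  0.028]
shift units after turn [-0.012 -0.007  0.028]
```

View pics/s8.png

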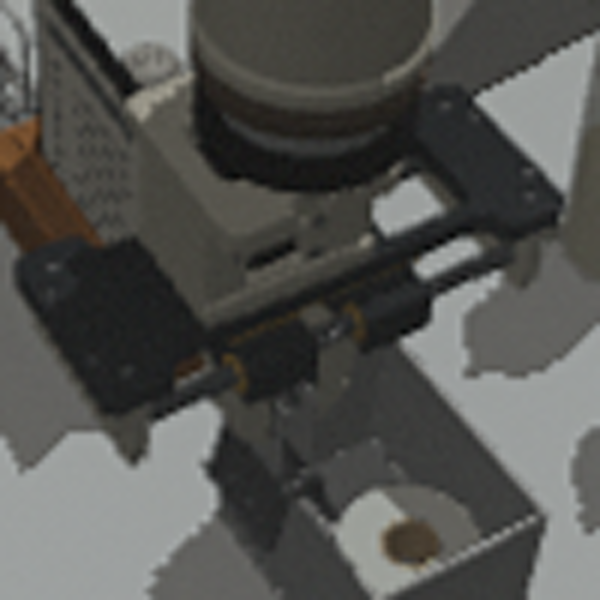

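{"method": "arm_command", "body": {
  "motion": [
    [[0, 0, 0], [0, 0, -0.1], 0],
    [[0, 0, 0], [0, 0, -0.15], 0],
    [[0, 0, 0], [0, 0, -0.25], 0],
    [[0, 0, 0], [0, 0, -0.3], 0],
    [[0, 0, 0], [0, 0, -0.3], 0],
    [[0, 0, 0], [0, 0, -0.3], 0],
    [[0, 0, 0], [0, 0, -0.3], 0],
    [[0, 0, 0], [0, 0, -0.2], 0],
    [[0, 0, 0], [0, 0, 0], 0],
    [[0, 0, 0], [0, 0, 0], 0]
  ]
}}

```text
t: 15.7
position: [491.2, -310.7, 248.1]
tool_rot: [-3.141, 0.001, -0.145]
wrist_force: [-0.6, -0.0, -0.1]
opening: 0.179
```

```bash
python3 -c "
from h import *
goto([533,-138,240],-.155)
s=robot.get_image('scene');t=robot.get_image('top');cv2.imwrite('pics/s9f.png',s);cv2.imwrite('pics/t9f.png',t)
cv2.imwrite('pics/t9.png',cv2.resize(t[130:250,230:390],None,fx=5,fy=5,interpolation=cv2.INTER_CUBIC))
cv2.imwrite('pics/s9.png',cv2.resize(s[110:250,230:340],None,fx=4.2,fy=4.2,interpolation=cv2.INTER_CUBIC))"
```

```text
t 15.7 pos [ 491.2 -310.7  248.1] rot [-3.141e+00  1.000e-03 -1.450e-01] F [-0.6 -0.  -0.1] open 0.179 j [ 0.29  0.35  0.29  1.75 -0.11  1.06  0.47]
turn(tool) [-0.     0.001  0.01 ] shift units now [ 0.275 -2.948  0.136]
shift units after turn [ 0.245 -2.951  0.135]
```

View pics/s9.png

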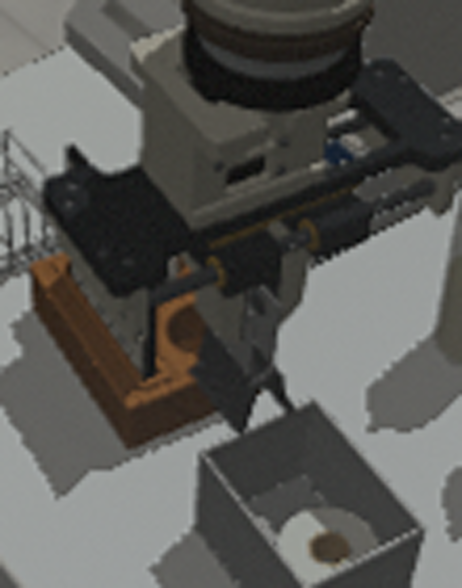

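View pics/t9.png

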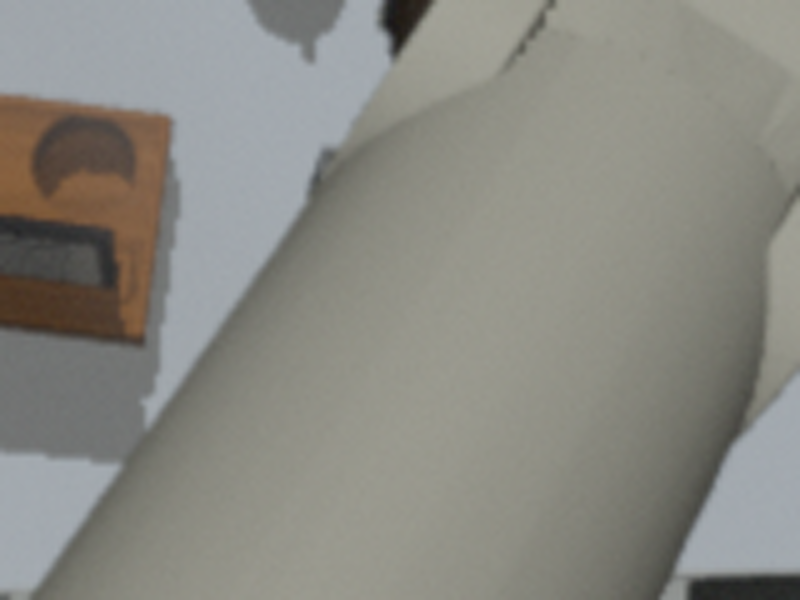

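```bash
python3 - <<'E'
from h import *
np.set_printoptions(precision=1,suppress=True)
s=cv2.imread('pics/s9f.png')
cv2.imwrite('pics/s9b.png',cv2.convertScaleAbs(cv2.resize(s[175:222,265:310],None,fx=12,fy=12,interpolation=cv2.INTER_CUBIC),alpha=1.6))
y=-.145; ax=np.array([np.cos(y),np.sin(y),0]); ay=np.array([-np.sin(y),np.cos(y),0]); c=np.array([491.2,-310.7,248.1])
for name,px,off in(("nearR",(287.6,212.9),-25),("farR",(299,207.6),-25),("nearL",(276,198.6),25)):
    C=cen("scene");d=ray("scene",px); k=((c+off*ay-C)@ay)/(d@ay); X=C+k*d-c; print(name,"along x",X@ax,"z rel TCP",X[2])
E
```

```text
nearR along x -14.129843941729556 z rel TCP -75.28298344341076
farR along x 15.325921557507048 z rel TCP -74.51656831203294
nearL along x -13.859439070353895 z rel TCP -79.032989917717
```

View pics/s9b.png

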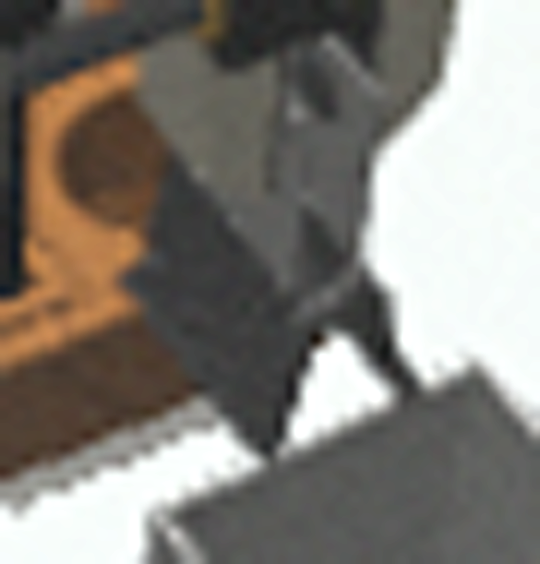

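{"method": "arm_command", "body": {
  "motion": [
    [[0, 0, 0.008], [0, 0, -0.2], 0],
    [[0, 0, 0], [0.04, -0.3, 0], 0],
    [[0, 0, 0], [0.04, -0.4, 0], 0],
    [[0, 0, 0], [0.04, -0.5, 0], 0],
    [[0, 0, 0], [0.04, -0.5, 0], 0],
    [[0, 0, 0], [0.04, -0.5, 0], 0],
    [[0, 0, 0], [0.03, -0.4, 0], 0],
    [[0, 0, 0], [0.02, -0.35, 0], 0],
    [[0, 0, 0], [0, 0, 0], 0],
    [[0, 0, 0], [0, 0, 0], 0]
  ]
}}

```text
t: 17.05
position: [533.2, -138.7, 260.8]
tool_rot: [3.141, -0.0, -0.153]
wrist_force: [-0.8, -0.7, -1.2]
opening: 0.179
```

```bash
python3 -c "
from h import *
goto([533,-138,218],-.152)
s=robot.get_image('scene');t=robot.get_image('top');cv2.imwrite('pics/s10f.png',s);cv2.imwrite('pics/t10f.png',t)
cv2.imwrite('pics/t10.png',cv2.resize(t[120:220,170:290],None,fx=6,fy=6,interpolation=cv2.INTER_CUBIC))
cv2.imwrite('pics/s10.png',cv2.convertScaleAbs(cv2.resize(s[110:210,215:305],None,fx=6,fy=6,interpolation=cv2.INTER_CUBIC),alpha=1.5))"
```

```text
t 17.05 pos [ 533.2 -138.7  260.8] rot [ 3.141 -0.    -0.153] F [-0.8 -0.7 -1.2] open 0.179 j [ 0.03  0.28  0.21  1.81 -0.07  1.06  0.11]
turn(tool) [ 0.    -0.    -0.001] shift units now [-0.004 -0.011  0.713]
shift units after turn [-0.004 -0.01   0.713]
```

View pics/s10.png

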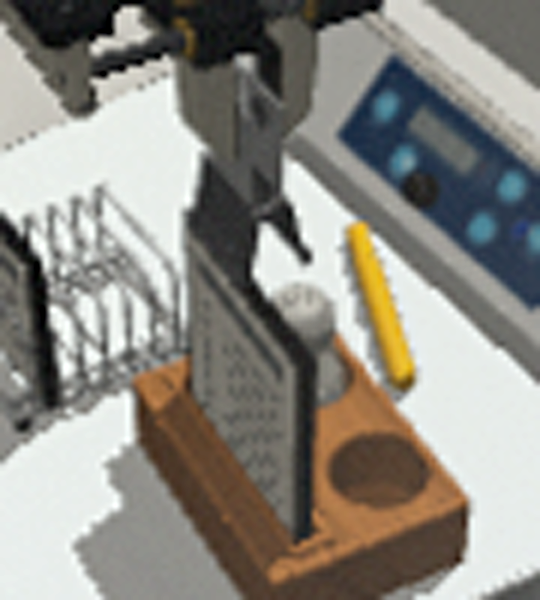

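View pics/t10.png

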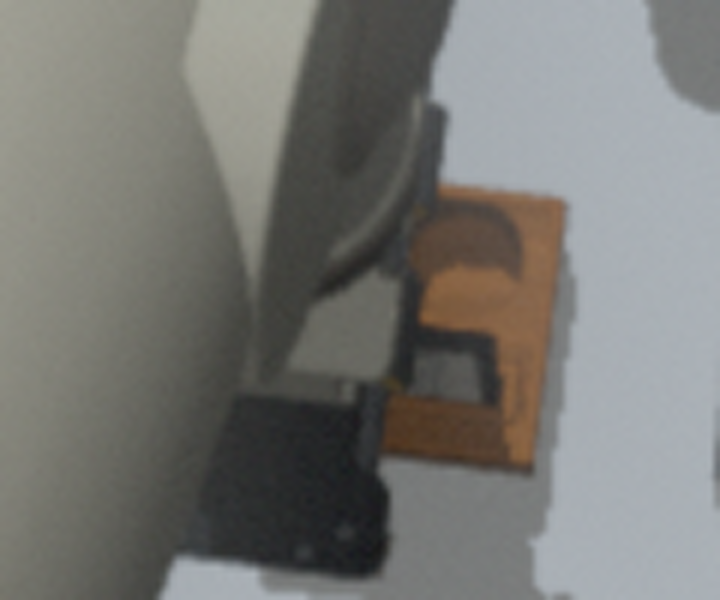

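```bash
python3 - <<'E'
from h import *
np.set_printoptions(precision=1,suppress=True)
s=cv2.imread('pics/s10f.png')
cv2.imwrite('pics/s10b.png',cv2.convertScaleAbs(cv2.resize(s[130:178,240:272],None,fx=12,fy=12,interpolation=cv2.INTER_CUBIC),alpha=1.8))
y=-.153; ax=np.array([np.cos(y),np.sin(y),0]); ay=np.array([-np.sin(y),np.cos(y),0]); c=np.array([533.2,-138.7,260.8])
f=lambda X:((proj("scene",X)-[215,110]+.5)*6-.5)
f2=lambda X:((proj("scene",X)-[240,130]+.5)*12-.5)
for nm,a,b in(("nR",-14,-25),("nL",-14,25),("fR",14,-25)):
    X=c+a*ax+b*ay+[0,0,-76]; print(nm,f(X),f2(X))
S=lambda u,v:cr(u,v,6,215,110)
for p in((190,234),(292,378),(312,362),(318,352)): 
    X=onz("scene",S(*p),158); print("card top",X, "in tool x,y",(X-c)@ax,(X-c)@ay)
E
```

```text
nR [247.8 288.3] [196.1 337.1]
nL [192.7 217. ] [ 85.8 194.5]
fR [307.5 266.3] [315.6 293. ]
card top [532.9 -94.9 158. ] in tool x,y -6.947141619868321 43.22405837698512
card top [ 514.9 -192.3  158. ] in tool x,y -9.938213568096158 -55.77017007866274
card top [ 527.1 -189.9  158. ] in tool x,y 1.81554961318111 -51.55919365882161
card top [ 532.7 -186.8  158. ] in tool x,y 6.862810629975859 -47.61254100085032
```

View pics/s10b.png

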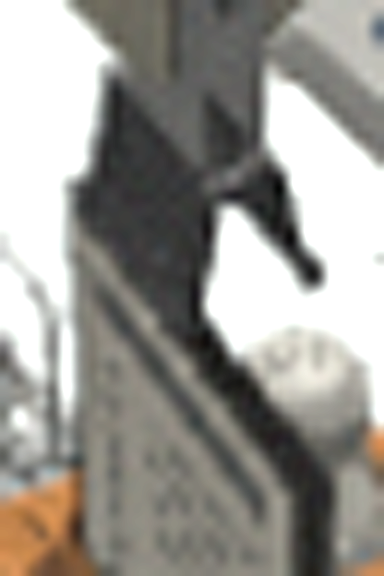

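```bash
python3 - <<'E'
from h import *
np.set_printoptions(precision=1,suppress=True)
y=-.153; ax=np.array([np.cos(y),np.sin(y),0]); ay=np.array([-np.sin(y),np.cos(y),0]); c=np.array([533.2,-138.7,260.8])
S=lambda u,v:cr(u,v,12,240,130)
for p in((333,470),(240,358),(210,318),(290,415)):
    X=onz("scene",S(*p),158); print("back edge",X, "in tool x,y",(X-c)@ax,(X-c)@ay)
T=lambda u,v:cr(u,v,6,170,120)
for p in((497,337),(430,327),(495,352)):
    X=onz("top",T(*p),158); print("top: ",X, "in tool x,y",(X-c)@ax,(X-c)@ay)
E
```

```text
back edge [ 531.2 -187.6  158. ] in tool x,y 5.433714147882928 -48.68163128062758
back edge [ 536.1 -149.   158. ] in tool x,y 4.388408114038647 -9.757746784348704
back edge [ 538.4 -135.2  158. ] in tool x,y 4.611294952127773 4.301908366676003
back edge [ 534.  -169.3  158. ] in tool x,y 5.421966832659952 -30.07934636825835
top:  [ 527.5 -192.5  158. ] in tool x,y 2.521254886825612 -54.07465656804458
top:  [ 531.5 -169.9  158. ] in tool x,y 3.0482823702318886 -31.100517783059583
top:  [ 522.3 -191.7  158. ] in tool x,y -2.665132122761577 -54.06193901435838
```

{"method": "arm_command", "body": {
  "motion": [
    [[0, 0, 0], [0, 0, 0.08], 0],
    [[0, 0, 0], [0, 0, 0.1], 0],
    [[0, 0, 0], [0, 0, 0.1], 0],
    [[0, 0, 0], [0, 0, 0.1], 0],
    [[0, 0, 0], [0, 0, 0.1], 0],
    [[0, 0, 0], [0, 0, 0.1], 0],
    [[0, 0, 0], [0, 0, 0.08], 0],
    [[0, 0, 0], [0, 0, 0.05], 0],
    [[0, 0, 0], [0, 0, 0], 0],
    [[0, 0, 0], [0, 0, 0], 0]
  ]
}}

```text
t: 18.4
position: [533.5, -138.4, 218.3]
tool_rot: [-3.142, -0.0, -0.153]
wrist_force: [-1.0, 0.1, -0.4]
opening: 0.177
```

```bash
python3 -c "
from h import *
goto([533,-138,218],-.152)
s=robot.get_image('scene');cv2.imwrite('pics/s11f.png',s)
cv2.imwrite('pics/s11.png',cv2.convertScaleAbs(cv2.resize(s[130:190,225:285],None,fx=10,fy=10,interpolation=cv2.INTER_CUBIC),alpha=1.8))"
```

```text
t 18.4 pos [ 533.5 -138.4  218.3] rot [-3.142 -0.    -0.153] F [-1.   0.1 -0.4] open 0.177 j [ 0.03  0.33  0.21  1.85 -0.08  0.97  0.12]
turn(tool) [-0.    -0.    -0.001] shift units now [-0.009 -0.005  0.005]
shift units after turn [-0.009 -0.005  0.005]
```

View pics/s11.png

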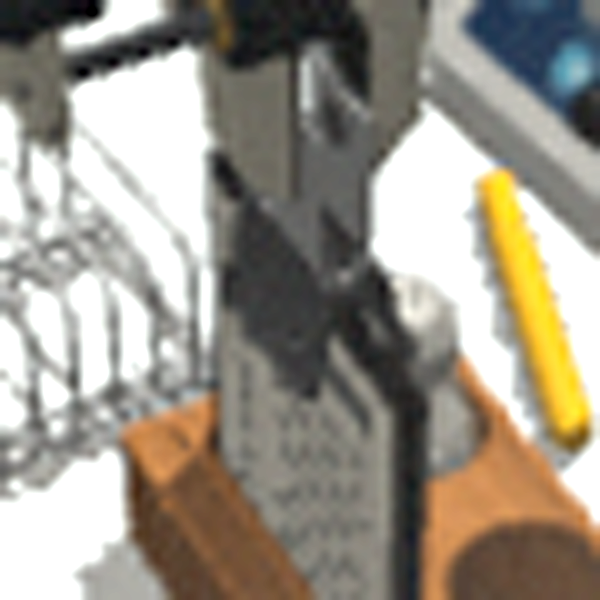

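```bash
python3 - <<'E'
from h import *
y=-.153; ax=np.array([np.cos(y),np.sin(y),0]); ay=np.array([-np.sin(y),np.cos(y),0]); c=np.array([533.5,-138.4,218.3])
C=cen("scene")
for px,off in((cr(317,397,10,225,130),-25),):
    d=ray("scene",px); k=((c+off*ay-C)@ay)/(d@ay); X=C+k*d; print("x off",(X-c)@ax,"z",X[2])
s=robot.read_state(); print(s["wrist_force"],s["joint_velocities"].round(3),s["t"])
E
```

```text
x off -13.419332682451529 z 143.76975629244282
[ 0.0186453  -0.60765688 -0.26078469] [-0.001 -0.    -0.     0.001 -0.001 -0.001  0.001] 18.45
```

```bash
python3 -c "
from station import robot
print(robot.finish_job())"
```

```text
the job is handed in; nothing more can be done
None
```

The tall card is standing home in the caddy's long slot, and the arm is holding the spring clip squeezed open over the middle of the card's top edge. I handed the job in at about 18.5 s.

- **Card:** I felt the slot floor at about 15 N and let go. The top view put the card's top-edge centre at about (532, −138) mm, and the slot centre measured about (534, −135) mm. Its yaw agrees with the slot's (about −0.15 rad).
- **Clip:** It came off the bin wall fully open; the fingers read about 16 mm against the 17 mm given for the stop.
- **Clip over card:** The near lip measured about 13 mm in front of the card's middle and 14 mm below its top edge. The far jaw sat about 15 mm behind when I measured it after the lift.
- **Contact:** The last wrist force was under 1 N with the arm still, so I saw no sign of the clip touching the card.
- **Not touched:** The arm did not touch the small card, salt shaker or label roll, and all three looked in place in the pictures.

**Disagreements:**
- The two cameras differed by about 2 mm on the card's plane, which is within their calibration.
- The clip measured about 4 mm lower in the fingers than at first contact, so I set the final height from the measured value.
- At the end the far jaw was hidden behind the card. Its position is inferred from the earlier view.

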